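# Shut the open case latch with the square key

### The job

One of the two latches of the parts case has been left open: its orange bar is swung aside instead of pointing straight in over the lid. Take the square key from its holder, push it fully home into the open latch's socket and turn the latch with the key until its bar points straight in over the lid, at its stop, then let go, leaving the key standing fully home in that latch. Leave the other latch shut; do not push the bars themselves, and leave the torch, the ribbed knob and the screwdriver where they are.

Things in the scene. Friction and masses are not known exactly. Their poses are not given: they have to be found in the camera images.
- key_grip (a point): Centre of the loose square key's grip. The key (80 g, 78 mm tall) stands upright in its holder. From the bottom: smooth square steel shank 20 x 20 mm, 28 mm long; round black collar 40 mm across, 6 mm high; flat black grip 36 mm (key's x) by 14 mm (key's y) by 44 mm high, to be gripped across the 14 mm. z up. This point is 56 mm above the shank's foot, 28 mm above the collar's underside.
- key_tip (a point): Centre of the foot (bottom end) of the key's square shank, 56 mm below key_grip. Axes as the key's; the shank's sides lie along x and y, its lowest 6 mm taper to a foot 14 mm square.
- holder: White printed holder block fixed to the bench, 55 x 120 x 38 mm (x, y, z), origin at the centre of its underside. The key stands in its middle hole, a 22.4 mm square one 31 mm deep, with its collar on the block's top; the two round holes are empty. Lift the key straight up by at least 32 mm to clear it.
- case: White parts case with a clear lid, fixed, 140 x 200 x 50 mm (lid 150 x 210); origin at the centre of its underside. The two latches stand side by side along the case's -x edge, 107 mm from the case's centre and 140 mm apart.
- latch_a (a joint): Turn of latch a, rad: 0 = shut, orange bar straight in over the lid, against its stop; grows as the bar swings anticlockwise (seen from above), aside, up to 1.5. So shut it by turning clockwise seen from above to the stop. It stays where left; turning takes about 0.1 N m. A shut latch may read up to 0.05. Either latch may be the left or the right one.
- socket_a (a point): Centre of the mouth of latch a's square socket, on the turning axis, atop the steel cylinder (60 mm across, top 88 mm above the bench). x along the orange bar, z up. Socket 23.6 mm square, sides along x and y, 31 mm deep: the shank fits at any quarter turn, with 0.2 rad of turning play either way. Fully home, the key's collar rests on the cylinder, key_tip 28 mm down.
- bar_tip_a (a point): Point near the outer end of the orange bar of latch a, 72 mm from the axis. The bar is one with the cylinder's foot; it sticks out from 28 to 74 mm from the axis along the socket's x, 14 mm wide, 8 mm high, its top 26 mm below the socket's mouth. Not to be pushed directly: the key turns it.
- latch_b (a joint): Turn of latch b, rad: 0 = shut, orange bar straight in over the lid, against its stop; grows as the bar swings anticlockwise (seen from above), aside, up to 1.5. So shut it by turning clockwise seen from above to the stop. It stays where left; turning takes about 0.1 N m. A shut latch may read up to 0.05. Either latch may be the left or the right one.
- socket_b (a point): Centre of the mouth of latch b's square socket, on the turning axis, atop the steel cylinder (60 mm across, top 88 mm above the bench). x along the orange bar, z up. Socket 23.6 mm square, sides along x and y, 31 mm deep: the shank fits at any quarter turn, with 0.2 rad of turning play either way. Fully home, the key's collar rests on the cylinder, key_tip 28 mm down.
- bar_tip_b (a point): Point near the outer end of the orange bar of latch b, 72 mm from the axis. The bar is one with the cylinder's foot; it sticks out from 28 to 74 mm from the axis along the socket's x, 14 mm wide, 8 mm high, its top 26 mm below the socket's mouth. Not to be pushed directly: the key turns it.
- torch: Bystander: black torch lying on the bench, 130 mm long along x, 38 mm high; origin under its middle.
- cap: Bystander: black ribbed knob standing on the bench, 40 mm across, 46 mm high; origin at the centre of its underside.
- driver: Bystander: lilac clear-handled screwdriver lying on the bench, handle 90 mm along -x, blade 85 mm along +x, 18 mm thick; origin under the front end of the handle.
Things that resemble listed ones, but are neither listed nor needed, are in the scene too. What is shaped like the part that bears latch_a but blue is not meant.

How it is judged:
On the way:
1. the key is seated fully home in the socket of a latch that is still open (((horizontal distance between key_tip and socket_a below 0.005 m and z of key_tip in the frame of socket_a below -0.023 m and angle between key_grip's own z axis and vertical below 0.12 rad and value of joint latch_a above 0.6 rad) or (horizontal distance between key_tip and socket_b below 0.005 m and z of key_tip in the frame of socket_b below -0.023 m and angle between key_grip's own z axis and vertical below 0.12 rad and value of joint latch_b above 0.6 rad))), for 0.2 s.
At the end, for the whole second after the job is handed in: Both latches read under 0.15 rad (shut); the key stands upright (within 0.12 rad) and at rest in the latch that was turned, its shank at least 23 mm of its 28 mm deep and within 5 mm of the axis (value of joint each of latch_a, latch_b below 0.15 rad and ((horizontal distance between key_tip and socket_a below 0.005 m and z of key_tip in the frame of socket_a below -0.023 m and angle between key_grip's own z axis and vertical below 0.12 rad and distance of bar_tip_a from where it was at the start of the episode above 0.03 m) or (horizontal distance between key_tip and socket_b below 0.005 m and z of key_tip in the frame of socket_b below -0.023 m and angle between key_grip's own z axis and vertical below 0.12 rad and distance of bar_tip_b from where it was at the start of the episode above 0.03 m)) and linear speed of key below 0.02 m/s); the robot touches nothing.
It fails at once if the robot pushes an orange bar directly (over 1 N) (contact force between any of the fingers, the arm and latch_a_c16 above 1 N or contact force between any of the fingers, the arm and latch_b_c16 above 1 N).
It fails at once if the torch, ribbed knob or screwdriver is moved by more than 30 mm (distance of any of torch, cap, driver from where it was at the start of the episode above 0.03 m).
It also fails if it takes over 58 s, if anything falls off the work surface, if the arm or the gripper's body presses on something with over 40 N, if the wrist force passes 120 N, or if a joint passes its speed limit or range.

### The arm

A 6-joint arm with a two-finger parallel gripper is mounted at the origin on the work surface. World frame = base frame: x ahead of the robot, y to its left, z up, the work surface at z = 0. Lengths are in m, angles in rad, forces in N, time in s.
With the tool pointing down it reaches from about 0.25 to 0.725 m from the base axis. Payload 9.7 kg.
Tool frame: the origin (TCP) lies on the centre line of the jaws, within the pads' length; the fingertips stand 8 mm ahead of it and the grasp point (between the pads) lies 11 mm behind it; z points along the fingers, y is the line along which they close (so a half turn about z gives the same grasp; the last joint's range is limited). The gripper opens to 85 mm and grips with 20 to 120 N. Pads are 22 mm wide; open, the fingers measure 114 mm over their backs; the gripper's body (76 mm by 85 mm) begins 54 mm behind the grasp point. The pads swing forward as they close: fully open they stand 13 mm farther back than shut.
Start: joints at [-1.289, 0.087, 0.176, 1.66, 0, 1.571], TCP at [0.153, -0.528, 0.239] pointing down, gripper open.
Joint ranges: [-3.13, 3.13], [-0.85, 1.81], [-1.15, 1.24], [-2.2, 2.28], [-1.44, 1.52], [-3.14, 3.14]. Speed limits (rad/s): [2.22, 2.22, 2.57, 3.14, 3.14, 3.14].

### API

Orientations are given as a unit quaternion [x, y, z, w].
In Python, from workcell import ctrl gives the robot as it stands.
- The arm moves only by the shell command python3 -m handwheel 'ROWS' [FORCE]. ROWS is a JSON object of lists of equal length, an entry for each row: "linear": the shift along the tool's x, y, z in units of 30 mm (1.0 is 30 mm), a list of three; "dr": the turn, a rotation vector about the tool's x, y, z in units of 6 degrees (1.0 is 6 degrees), a list of three; "jaw": the finger opening in mm, from 0 to 85.4. A call has 1 to 8 rows; each row shifts and turns the commanded pose from where the row before left it, along the tool's axes as they then stand; what a row does not reach is not made up. A row lasts 1/8 s, in which the tool goes at most 62.5 mm and 10.7 degrees, less where a joint would pass 70% of its speed; a pose out of reach is approached as far as the arm can. A call is refused whole if a number of a shift passes 1 or a number of a turn 1, either way. A call with a gripper value outside its range is refused whole. The fingers move at their own pace and stop on an object; FORCE is the grip in N (left out, the last holds). Time passes only in rows, so rows that do not move let the fingers close. It gives the time, the measured TCP pose, the force, the opening and the grip force at its end, in the units of the state.
- ctrl.observe(): the state, without advancing time (a new reading comes with each control period).
- ctrl.grab_frame(name): name is "side" or "top"; returns a dict with "image" (420x560x3 uint8, red, green, blue), "depth" (420x560 float32, m along the optical axis (not along the pixel's ray), 0 where there is no reading), "fov_y" (degrees; the focal length in pixels is half the picture's height over the tangent of half this angle, whatever the lens; pixels are square), "cx", "cy" (the principal point, pixels), "distortion" ([k1, k2, p1, p2, k3] as OpenCV has them; the pictures are not rectified), "eye" and "rotation" of the camera in the world. Camera axes: x right, y down, z forward; pixel columns grow to the right and rows downward; lengths in m; the calibration is good to about 2 mm. A picture is of the moment at which its call begins.
- ctrl.sign_off(): hands the job in; it is judged then, once.
The state is a dict: "time": time; "qpos": joint angles; "dq": joint speeds; "joint_efforts": joint torques, N m; "position": TCP position; "tcp_rot": TCP orientation; "force": force on the tool from outside, world axes, zero at the start; "wrist_torque": the same for the moment, N m; "gripper_width": finger opening in m; "grip_force": force on a finger pad.
Only numpy, scipy, OpenCV 4.12 (cv2) and the standard library are available. Lean on these libraries where they do the work, as an engineer would, in place of code of your own. Each camera call takes 0.05 s, during which the arm holds its last target. There are 200 camera calls.

## Working session

There is one attempt and no reset: what is moved stays moved. The work goes in short steps, Python scripts to look and compute and a shell command to move; the robot and the scene stay as the last step left them, time stands still between calls to the robot, and variables do not carry over. Pictures are saved under pics/ and viewed, at most 10 in all, crops included, and the job is handed in when it is done.

```bash
mkdir -p pics; cat > h.py <<'E'
import numpy as np, cv2, pickle
from workcell import ctrl
def grab(n):
    f=ctrl.grab_frame(n); pickle.dump(f,open(n+'.pkl','wb')); return f
def K(f):
    fl=f['image'].shape[0]/2/np.tan(np.radians(f['fov_y'])/2)
    return np.array([[fl,0,f['cx']],[0,fl,f['cy']],[0,0,1.]])
def ray(f,px):
    u=cv2.undistortPoints(np.array(px,float).reshape(-1,1,2),K(f),np.array(f['distortion'],float)).reshape(-1,2)
    return np.c_[u,np.ones(len(u))]@np.array(f['rotation']).T
def plane(f,px,z):
    d=ray(f,px); e=np.array(f['eye']); return e+d*((z-e[2])/d[:,2])[:,None]
E
python3 - <<'E'
from h import *
for n in('top','side'):
    f=grab(n); cv2.imwrite(f'pics/{n}0.png',cv2.cvtColor(f['image'],cv2.COLOR_RGB2BGR)); print(f['eye'],f['rotation'],f['fov_y'])
print(ctrl.observe())
E
```

```text
[0.25932346 0.0562181  1.47453758] [-0.68114171  0.72526333 -0.07218453  0.06948717] 46.84614805954948
[ 0.37631884 -0.6441348   0.89602296] [ 0.92887897 -0.11732484  0.03637535 -0.34942178] 52.52807824315512
{'time': 0.1, 'qpos': array([-1.28898432e+00,  8.73952189e-02,  1.75190709e-01,  1.65978398e+00,
       -1.84932817e-05,  1.57083884e+00]), 'dq': array([ 0.00157374, -0.00114199,  0.00334488, -0.00197488, -0.00053921,
        0.00176827]), 'joint_efforts': array([ 2.30908636e-04, -5.21562874e+01,  4.65653229e+01,  1.60591694e-02,
       -6.28213752e-05, -2.07633377e-06]), 'position': array([ 0.15289323, -0.52811565,  0.23864774]), 'tcp_rot': array([ 9.90091972e-01,  1.40419131e-01, -9.28814294e-05, -5.88874046e-04]), 'force': array([ 0.65617939, -0.2800335 ,  0.36738363]), 'wrist_torque': array([ 0.03900774, -0.00502543, -0.01127217]), 'grip_force': 0.0, 'gripper_width': 0.08531564246341913}
```

View pics/top0.png

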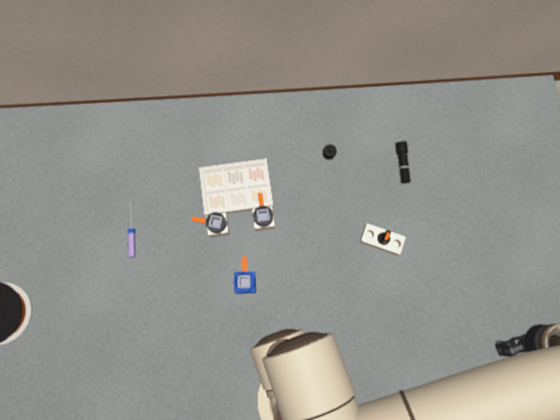

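View pics/side0.png

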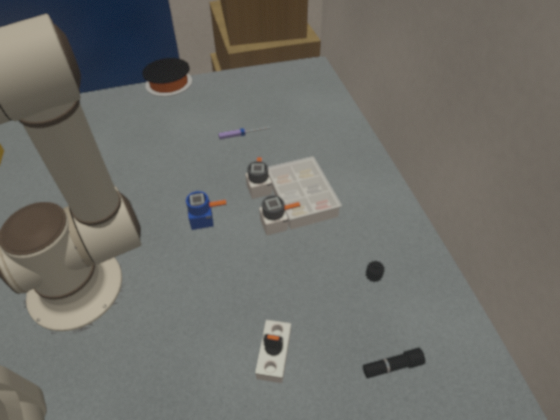

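The top view shows the open latch at (216,223), with its bar pointing left to (192,220). The shut latch is at (263,216), the key in its holder at (384,238) and the blue decoy at (245,283). The side view agrees: open latch (258,172), key (273,345).

```bash
sed -i "s/np.array(f\['rotation'\])/R.from_quat(f['rotation']).as_matrix()/; 1a from scipy.spatial.transform import Rotation as R" h.py
python3 - <<'E'
from h import *
t=pickle.load(open('top.pkl','rb'));s=pickle.load(open('side.pkl','rb'))
c=[]
for f,(x,y),w in((t,(216,223),30),(t,(384,238),30),(s,(258,172),30),(s,(273,345),30)):
    im=f['image'][y-w:y+w,x-w:x+w]; c.append(cv2.resize(im,(300,300),interpolation=cv2.INTER_CUBIC))
cv2.imwrite('pics/c.png',cv2.cvtColor(np.vstack([np.hstack(c[:2]),np.hstack(c[2:])]),cv2.COLOR_RGB2BGR))
for n,f in(('top',t),('side',s)):
    h=cv2.cvtColor(f['image'],cv2.COLOR_RGB2HSV)
    m=cv2.inRange(h,(3,150,120),(18,255,255))
    k,l,st,ce=cv2.connectedComponentsWithStats(m)
    for i in range(1,k):
        if st[i,4]>8:
            pts=np.argwhere(l==i)[:,::-1].astype(np.float32)
            print(n,st[i],ce[i].round(1),[np.round(plane(f,ce[i],z)[0],4) for z in (.058,.082+.028)], cv2.minAreaRect(pts))
E
```

```text
top [258 193   5  13  41] [260.3 199.1] [array([0.5826, 0.0759, 0.058 ]), array([0.5707, 0.0752, 0.11  ])] ((260.2702941894531, 199.1216278076172), (12.165525436401367, 3.1235806941986084), 80.53767395019531)
top [192 217  14   6  52] [198.3 219.4] [array([0.5325, 0.2631, 0.058 ]), array([0.5225, 0.2555, 0.11  ])] ((198.4038543701172, 219.48077392578125), (13.139781951904297, 3.9223227500915527), 11.309932708740234)
top [384 232   6   9  29] [386.7 235.9] [array([ 0.4483, -0.289 ,  0.058 ]), array([ 0.4413, -0.2763,  0.11  ])] ((386.8276062011719, 235.9310302734375), (3.713906764984131, 8.170595169067383), 21.801410675048828)
top [242 257   5  14  66] [244.  263.5] [array([0.3935, 0.1344, 0.058 ]), array([0.3886, 0.1315, 0.11  ])] ((244.0, 263.5), (13.0, 4.0), 90.0)
side [210 201  15   5  47] [217. 203.] [array([0.391 , 0.1342, 0.058 ]), array([0.3901, 0.0859, 0.11  ])] ((217.00001525878906, 203.0), (2.959181785583496, 14.467110633850098), 80.53767395019531)
side [285 203  14   6  37] [291.4 205.6] [array([0.5801, 0.0745, 0.058 ]), array([0.5675, 0.0299, 0.11  ])] ((291.4117736816406, 205.64707946777344), (2.425356149673462, 13.581995010375977), 75.96376037597656)
side [268 336  11   4  32] [272.9 337.4] [array([ 0.446 , -0.2712,  0.058 ]), array([ 0.4417, -0.2943,  0.11  ])] ((273.0, 337.5), (10.0, 3.0), 0.0)
```

View pics/c.png

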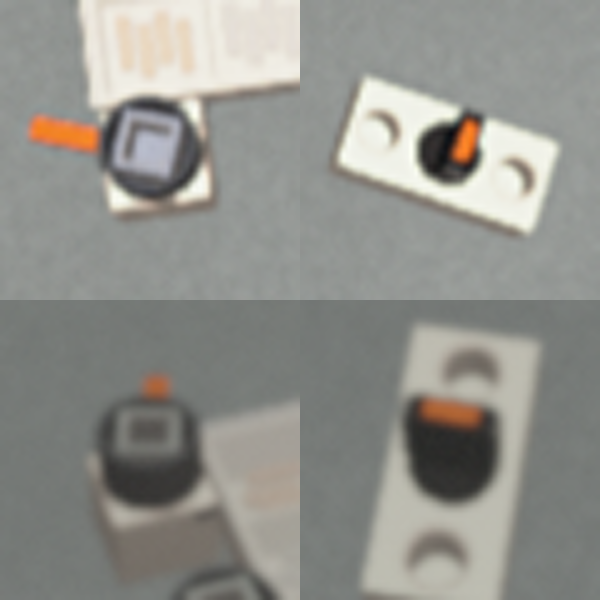

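```bash
cat > m.py <<'E'
from h import *
def mask_rect(f,c,w,fn,scale=8):
    x,y=c; im=cv2.resize(f['image'][y-w:y+w,x-w:x+w],None,fx=scale,fy=scale,interpolation=cv2.INTER_CUBIC)
    m=fn(im); k,l,st,ce=cv2.connectedComponentsWithStats(m)
    i=1+np.argmax(st[1:,4]); cn,_=cv2.findContours((l==i).astype(np.uint8),0,2)
    hull=cv2.convexHull(np.vstack(cn)); M=cv2.moments(hull)
    tr=lambda p:(np.array(p)+.5)/scale-.5+np.array([x-w,y-w])
    return tr((M['m10']/M['m00'],M['m01']/M['m00'])), tr(cv2.boxPoints(cv2.minAreaRect(hull))),st[i,4]/scale**2
E
python3 - <<'E'
from m import *
t=pickle.load(open('top.pkl','rb'));s=pickle.load(open('side.pkl','rb'))
hsv=lambda im:cv2.cvtColor(im,cv2.COLOR_RGB2HSV)
org=lambda im:cv2.inRange(hsv(im),(3,130,100),(18,255,255))
blk=lambda im:cv2.inRange(hsv(im),(0,0,0),(180,255,85))
wht=lambda im:cv2.inRange(hsv(im),(0,0,185),(180,60,255))
ins=lambda im:cv2.inRange(hsv(im),(0,0,120),(180,255,255))
print(t['image'][217:230,208:225].max(2)); 
for nm,f,c,w,fn,z in(('disc_t',t,(216,223),14,blk,.088),('ins_t',t,(216,223),8,ins,.088),('disc2_t',t,(263,216),14,blk,.088),
  ('ins_s',s,(257,169),8,lambda im:cv2.inRange(hsv(im),(0,0,75),(180,255,255)),.088),('bar_t',t,(198,220),10,org,.062),('bar2_t',t,(260,199),9,org,.062),('stripe_t',t,(387,236),9,org,.088),('stripe_s',s,(273,338),9,org,.088),('holder_t',t,(384,239),28,wht,.038),('keyblk_t',t,(384,238),12,blk,.044)):
    ce,b,a=mask_rect(f,c,w,fn); print(nm,ce.round(1),round(a),plane(f,ce,z)[0,:2].round(4)); P=plane(f,b,z)[:,:2]
    e=P[1]-P[0],P[2]-P[1]; print('   ',[(np.linalg.norm(v).round(4),np.degrees(np.arctan2(v[1],v[0])).round(1)) for v in e],P.mean(0).round(4))
E
```

```text
[[ 65  80 145 174 137 129 136 145 154 160 167 171 177 169 114 109 173]
 [ 51  95 163 169 118 111 121 119 116 125 132 143 172 178 118  84 121]
 [ 56 113 174 160 115 140 164 165 153 140 138 140 171 170 108  78  98]
 [ 67 136 178 143 116 166 194 197 194 185 179 175 185 163 101  78  88]
 [ 90 158 178 126 118 181 201 201 201 201 197 195 190 149  96  82  87]
 [104 174 173 116 127 189 203 201 198 200 198 194 183 131  88  81  88]
 [112 176 163 116 140 192 203 202 200 199 198 192 175 116  86  86  87]
 [119 181 167 135 157 192 200 199 200 198 196 189 163 106  86  90  82]
 [125 177 178 166 176 189 193 193 196 194 192 186 146  95  84  90  73]
 [111 139 155 158 165 175 180 186 191 191 191 186 130  93  84  82  61]
 [103  91  97 111 120 137 145 154 163 168 179 172 117  91  86  67  70]
 [134  85  80  88  93  98  98 104 110 121 139 135  99  87  73  62 116]
 [178 116  87  88  93  93  92  90  92  96  98  97  84  66  58 104 187]]
disc_t [219.1 226.2] 40 [0.5031 0.1992]
    [(np.float64(0.0493), np.float64(-49.0)), (np.float64(0.0236), np.float64(-140.0))] [0.5019 0.1981]
ins_t [215.  221.2] 149 [0.5184 
[... 579 characters left out ...]
]
    [(np.float64(0.0121), np.float64(-86.2)), (np.float64(0.0394), np.float64(-176.3))] [0.5817 0.076 ]
stripe_t [386.7 235.8] 35 [ 0.4445 -0.2818]
    [(np.float64(0.0276), np.float64(-25.7)), (np.float64(0.0128), np.float64(-114.2))] [ 0.4447 -0.2825]
stripe_s [272.7 337.4] 45 [ 0.4432 -0.2844]
    [(np.float64(0.0089), np.float64(66.2)), (np.float64(0.025), np.float64(-26.5))] [ 0.4432 -0.2844]
holder_t [383.3 238.4] 610 [ 0.4443 -0.2832]
    [(np.float64(0.0595), np.float64(-24.7)), (np.float64(0.1244), np.float64(-113.7))] [ 0.4446 -0.283 ]
keyblk_t [384.  237.2] 76 [ 0.4469 -0.284 ]
    [(np.float64(0.0408), np.float64(-9.9)), (np.float64(0.034), np.float64(-97.5))] [ 0.4481 -0.2826]
```

```bash

A='' ; python3 -m handwheel '{"linear":[[0.966,-0.429,0],[0.966,-0.429,0],[0.966,-0.429,0],[0.966,-0.429,0],[0.966,-0.429,0],[0.966,-0.429,0]],"dr":[[0,0,0],[0,0,0],[0,0,0],[0,0,0],[0,0,0],[0,0,0]],"jaw":[60,60,60,60,60,60]}'
python3 -m handwheel '{"linear":[[0.966,-0.429,0],[0.966,-0.429,0],[0.966,-0.429,0],[0.966,-0.429,0],[0.966,-0.429,0],[0.966,-0.429,0]],"dr":[[0,0,0],[0,0,0],[0,0,0],[0,0,0],[0,0,0],[0,0,0]],"jaw":[60,60,60,60,60,60]}'
python3 -m handwheel '{"linear":[[0,0,0.3],[0,0,0.3],[0,0,0.3],[0,0,0.3],[0,0,0.3],[0,0,0.3],[0,0,0.2],[0,0,0]],"dr":[[0,0,-0.96],[0,0,-0.96],[0,0,-0.96],[0,0,-0.96],[0,0,-0.96],[0,0,-0.96],[0,0,-0.96],[0,0,-0.96]],"jaw":[60,60,60,60,60,60,60,60]}'
python3 -c "
from h import *
o=ctrl.observe();print(o['qpos'],R.from_quat(o['tcp_rot']).as_matrix().round(4))"
```

```text
time: 0.85
position: [0.2991, -0.4049, 0.2389]
tcp_rot: [0.99, 0.14, -0.0, -0.0]
force: [0.1, 0.1, -0.3]
gripper_width: 0.0601
grip_force: 0.0
time: 1.6
position: [0.4447, -0.2824, 0.2389]
tcp_rot: [0.99, 0.14, -0.0, -0.0]
force: [-0.5, -0.4, 0.1]
gripper_width: 0.0603
grip_force: 0.0
time: 2.6
position: [0.4437, -0.283, 0.1783]
tcp_rot: [0.855, 0.518, -0.0, -0.001]
force: [-0.6, 0.1, -0.5]
gripper_width: 0.0601
grip_force: 0.0
[-5.67827396e-01  1.73315406e-02 -1.45369008e-02  1.54062341e+00
  1.10965034e-06  1.48438643e+00] [[ 4.630e-01  8.863e-01 -1.400e-03]
 [ 8.863e-01 -4.630e-01  9.000e-04]
 [ 1.000e-04 -1.700e-03 -1.000e+00]]
```

```bash

python3 -m handwheel '{"linear":[[0,0,0.2],[0,0,0.2],[0,0,0.2],[0,0,0.2],[0,0,0.2],[0,0,0.2],[0,0,0.2],[0,0,0]],"dr":[[0,0,-0.965],[0,0,-0.965],[0,0,-0.965],[0,0,-0.965],[0,0,-0.965],[0,0,-0.965],[0,0,-0.965],[0,0,-0.965]],"jaw":[60,60,60,60,60,60,60,60]}'
python3 -m handwheel '{"linear":[[0,0,0],[0,0,0],[0,0,0],[0,0,0],[0,0,0],[0,0,0],[0,0,0],[0,0,0]],"dr":[[0,0,-0.965],[0,0,-0.965],[0,0,-0.965],[0,0,-0.965],[0,0,-0.965],[0,0,-0.965],[0,0,-0.965],[0,0,-0.965]],"jaw":[60,60,60,60,60,60,60,60]}'
cat > rel.py <<'E'
import sys
from h import *
o=ctrl.observe();M=R.from_quat(o['tcp_rot']).as_matrix();psi=np.degrees(np.arctan2(M[1,0],M[0,0]))
x,y,z,p=map(float,sys.argv[1:5])
print('t',o['time'],'psi',psi.round(2),'units',(M.T@(np.array([x,y,z])-o['position'])/.03).round(3),'dz',(-(p-psi)/6).round(3),'tilt',np.degrees(np.arccos(-M[2,2])).round(2),'F',o['force'].round(1),'T',o['wrist_torque'].round(2))
E
python3 rel.py .4442 -.2832 .060 155
python3 - <<'E'
from h import *
f=grab('side'); cv2.imwrite('pics/s1.png',cv2.cvtColor(cv2.resize(f['image'][240:420,180:380],None,fx=3,fy=3),cv2.COLOR_RGB2BGR))
E
```

```text
time: 3.6
position: [0.4436, -0.283, 0.1363]
tcp_rot: [0.583, 0.813, -0.0, -0.001]
force: [0.8, 0.1, 0.7]
gripper_width: 0.0599
grip_force: 0.0
time: 4.6
position: [0.4439, -0.2831, 0.1369]
tcp_rot: [0.216, 0.976, 0.0, -0.0]
force: [0.2, 0.3, 0.8]
gripper_width: 0.0603
grip_force: 0.0
t 4.6 psi 155.06 units [-1.300e-02  2.000e-03  2.563e+00] dz 0.01 tilt 0.04 F [0.2 0.3 0.8] T [ 0.01  0.02 -0.05]
```

View pics/s1.png

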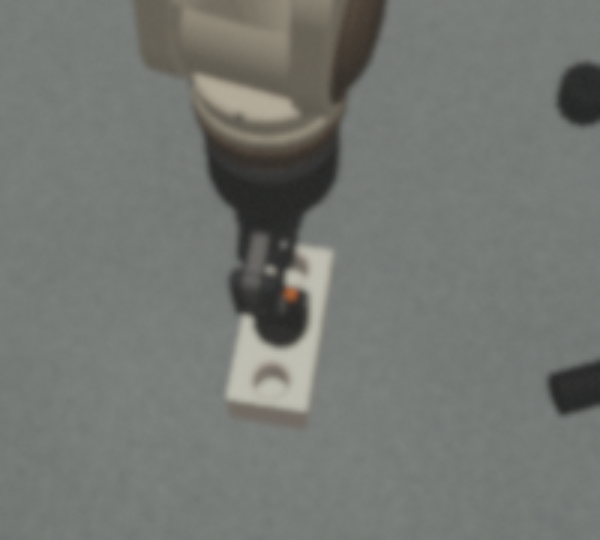

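The gripper hangs in line with the holder, its fingers on either side of the key at crop (283,310). I'll descend and grip.

```bash

python3 -m handwheel '{"linear":[[0,0,0.5],[0,0,0.5],[0,0,0.5],[0,0,0.5],[0,0,0.3],[0,0,0.2],[0,0,0.06],[0,0,0]],"dr":[[0,0,0],[0,0,0],[0,0,0],[0,0,0],[0,0,0],[0,0,0],[0,0,0],[0,0,0]],"jaw":[60,60,60,60,60,60,60,60]}'
python3 -m handwheel '{"linear":[[0,0,0],[0,0,0],[0,0,0],[0,0,0],[0,0,0],[0,0,0],[0,0,0]],"dr":[[0,0,0],[0,0,0],[0,0,0],[0,0,0],[0,0,0],[0,0,0],[0,0,0]],"jaw":[30,20,10,5,5,5,5]}' 50
python3 rel.py .4442 -.2832 .060 155
```

```text
time: 5.65
position: [0.4442, -0.2833, 0.0607]
tcp_rot: [0.218, 0.976, -0.0, 0.0]
force: [0.5, 0.2, 0.0]
gripper_width: 0.0597
grip_force: 0.0
time: 6.52
position: [0.4441, -0.2835, 0.0608]
tcp_rot: [0.218, 0.976, -0.0, 0.0]
force: [-2.2, -3.1, 4.8]
gripper_width: 0.0135
grip_force: 49.2
t 6.525 psi 154.86 units [0.002 0.011 0.026] dz -0.024 tilt 0.04 F [-2.2 -3.1  4.8] T [-0.68  0.39 -0.  ]
```

```bash

python3 -m handwheel '{"linear":[[0,0,-0.2],[0,0,-0.4],[0,0,-0.5],[0,0,-0.6],[0,0,-0.6],[0,0,-0.6],[0,0,-0.6],[0,0,-0.2]],"dr":[[0,0,0],[0,0,0],[0,0,0],[0,0,0],[0,0,0],[0,0,0],[0,0,0],[0,0,0]],"jaw":[5,5,5,5,5,5,5,5]}'
python3 rel.py .518 .2108 .170 164.6
python3 - <<'E'
from h import *
f=grab('side'); cv2.imwrite('pics/s2.png',cv2.cvtColor(cv2.resize(f['image'][220:400,180:380],None,fx=3,fy=3),cv2.COLOR_RGB2BGR))
E
```

```text
time: 7.52
position: [0.4445, -0.2835, 0.1731]
tcp_rot: [0.218, 0.976, -0.0, 0.001]
force: [-0.7, 0.7, -1.9]
gripper_width: 0.0131
grip_force: 49.2
t 7.525 psi 154.86 units [ 4.78  15.957  0.092] dz -1.623 tilt 0.1 F [-0.7  0.7 -1.9] T [-0.01  0.02  0.04]
```

View pics/s2.png

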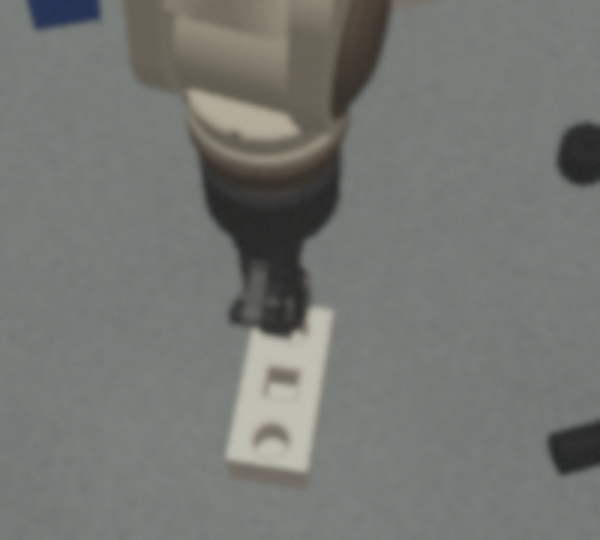

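The key is out; the empty square hole shows at crop (283,382). I'll refine the key and socket measurements from this frame.

```bash
python3 - <<'E'
from m import *
hsv=lambda im:cv2.cvtColor(im,cv2.COLOR_RGB2HSV)
s=pickle.load(open('side.pkl','rb'));t=pickle.load(open('top.pkl','rb'))
def show(nm,f,c,w,fn,z):
    ce,b,a=mask_rect(f,c,w,fn);P=plane(f,b,z)[:,:2];e=P[1]-P[0],P[2]-P[1]
    print(nm,ce.round(1),plane(f,ce,z)[0,:2].round(4),[(np.linalg.norm(v).round(4),np.degrees(np.arctan2(v[1],v[0])).round(1)) for v in e])
print(s['image'][339:356,266:284].max(2))
print(s['image'][158:180,245:270].max(2))
for th in(70,80,90): show('ins_s%d'%th,s,(257,169),8,lambda im:cv2.inRange(hsv(im),(0,0,th),(180,255,255)),.088)
for th in(120,130,140): show('ins_t%d'%th,t,(215,222),8,lambda im:cv2.inRange(hsv(im),(0,0,th),(180,255,255)),.088)
E
```

```text
[[192 192 191 191 191 191 191 192 191 192 192 192 192 192 193 191 191 192]
 [192 192 190 189 187 187 188 189 189 190 190 191 191 192 192 192 192 192]
 [192 190 187 181 177 176 177 180 182 184 186 188 188 189 190 191 192 192]
 [192 189 182 168 156 153 155 160 164 168 172 175 177 181 185 189 191 192]
 [192 187 177 156 136 129 131 134 138 142 147 151 157 166 179 187 191 192]
 [191 187 173 148 125 118 117 120 120 121 125 126 136 153 175 187 191 192]
 [191 186 168 142 123 116 115 115 116 116 116 117 128 150 174 188 191 192]
 [190 184 166 141 128 123 121 120 118 118 118 118 130 154 177 188 191 192]
 [189 181 163 148 148 150 145 140 138 135 130 127 138 161 179 189 191 191]
 [188 177 161 159 171 178 176 171 169 163 157 154 158 170 183 190 191 191]
 [187 175 159 165 182 189 189 187 186 184 181 179 176 179 186 191 192 191]
 [186 174 162 170 185 190 191 191 191 191 190 188 184 183 188 191 192 192]
 [186 176 168 175 185 189 191 191 191 191 190 187 184 184 188 191 192 192]
 [188 183 179 181 186 187 188 189 188 189 188 187 184 185 189 192 191 191]
 [190 189 187 188 188 187 188 187 187 187 187 186 
[... 1635 characters left out ...]
 52 52 52 52 52 53 52 54 51 56 55 55 56 55 57 58 57 58
  58]
 [51 53 52 51 52 53 54 52 51 54 52 51 53 54 54 53 53 56 54 56 58 57 58 57
  57]
 [51 51 52 52 53 51 52 54 51 51 53 53 52 53 52 53 52 53 55 55 54 55 57 58
  55]
 [51 53 50 52 52 51 54 51 54 52 53 53 53 53 54 54 54 54 54 54 56 55 57 58
  56]]Traceback (most recent call last):
  File "<stdin>", line 9, in <module>
  File "<stdin>", line 5, in show
  File "m.py", line 5, in mask_rect
    i=1+np.argmax(st[1:,4]); cn,_=cv2.findContours((l==i).astype(np.uint8),0,2)
        ~~~~~~~~~^^^^^^^^^^
    return _wrapfunc(a, 'argmax', axis=axis, out=out, **kwds)
    return bound(*args, **kwds)
ValueError: attempt to get argmax of an empty sequence
```

```bash

python3 -m handwheel '{"linear":[[0.15,0.45,0],[0.25,0.85,0],[0.3,1,0],[0.3,1,0],[0.3,1,0],[0.3,1,0],[0.3,1,0],[0.3,1,0]],"dr":[[0,0,0],[0,0,0],[0,0,0],[0,0,0],[0,0,0],[0,0,0],[0,0,0],[0,0,0]],"jaw":[5,5,5,5,5,5,5,5]}'
python3 -m handwheel '{"linear":[[0.3,1,0],[0.3,1,0],[0.3,1,0],[0.3,1,0],[0.3,1,0],[0.3,1,0],[0.3,1,0],[0.3,1,0]],"dr":[[0,0,0],[0,0,0],[0,0,0],[0,0,0],[0,0,0],[0,0,0],[0,0,0],[0,0,0]],"jaw":[5,5,5,5,5,5,5,5]}'
python3 -m handwheel '{"linear":[[0.18,0.65,0],[0,0,0],[0,0,0],[0,0,0]],"dr":[[0,0,0],[0,0,-0.8],[0,0,-0.82],[0,0,0]],"jaw":[5,5,5,5]}'
python3 rel.py .5182 .211 .150 164.6
python3 - <<'E'
from m import *
s=grab('side'); print(plane(s,(274,347),.038))
cv2.imwrite('pics/s3.png',cv2.cvtColor(cv2.resize(s['image'][80:260,180:340],None,fx=3,fy=3),cv2.COLOR_RGB2BGR))
E
```

```text
time: 8.57
position: [0.4767, -0.0551, 0.1706]
tcp_rot: [0.217, 0.976, 0.0, -0.001]
force: [0.2, -0.0, -0.8]
gripper_width: 0.0136
grip_force: 49.2
time: 9.57
position: [0.5131, 0.1925, 0.1706]
tcp_rot: [0.217, 0.976, -0.0, -0.001]
force: [0.8, -0.1, -0.8]
gripper_width: 0.0133
grip_force: 49.3
time: 10.07
position: [0.5171, 0.211, 0.1711]
tcp_rot: [0.134, 0.991, -0.0, -0.0]
force: [-0.5, 0.5, -0.0]
gripper_width: 0.0133
grip_force: 49.3
t 10.075 psi 164.56 units [-0.035  0.012  0.703] dz -0.007 tilt 0.05 F [-0.5  0.5 -0. ] T [-0.03  0.01 -0.01]
[[ 0.44488426 -0.28388678  0.038     ]]
```

View pics/s3.png

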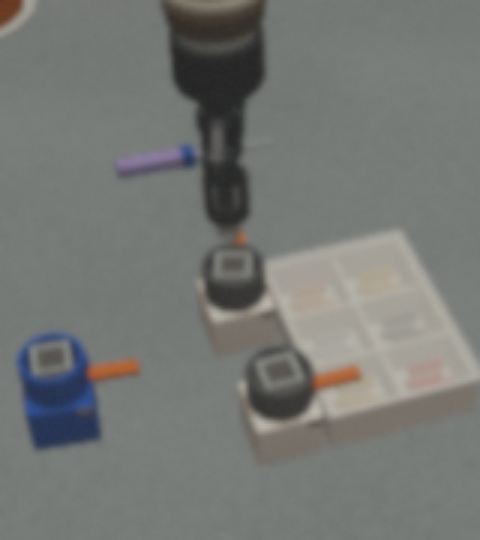

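The key is over the open latch at crop (232,262), its socket clear. I'll lower it gently.

```bash

python3 -m handwheel '{"linear":[[-0.03,0.01,0.3],[0,0,0.4],[0,0,0.3],[0,0,0.1],[0,0,0.1],[0,0,0.1],[0,0,0]],"dr":[[0,0,0],[0,0,0],[0,0,0],[0,0,0],[0,0,0],[0,0,0],[0,0,0]],"jaw":[5,5,5,5,5,5,5]}'
python3 rel.py .5182 .211 .1108 164.6
```

```text
time: 11.0
position: [0.5184, 0.2109, 0.1324]
tcp_rot: [0.134, 0.991, -0.0, -0.0]
force: [0.2, 0.1, -0.8]
gripper_width: 0.0136
grip_force: 49.3
t 11.0 psi 164.58 units [0.007 0.002 0.72 ] dz -0.003 tilt 0.0 F [ 0.2  0.1 -0.8] T [-0.02 -0.01 -0.03]
```

It is 6.5 mm in without contact force, so I'll continue down.

```bash

python3 -m handwheel '{"linear":[[0,0,0.1],[0,0,0.1],[0,0,0.1],[0,0,0.1],[0,0,0.1],[0,0,0.1],[0,0,0.08],[0,0,0]],"dr":[[0,0,0],[0,0,0],[0,0,0],[0,0,0],[0,0,0],[0,0,0],[0,0,0],[0,0,0]],"jaw":[5,5,5,5,5,5,5,5]}'
python3 rel.py .5182 .211 .1108 164.6
```

```text
time: 12.0
position: [0.5183, 0.2109, 0.1119]
tcp_rot: [0.134, 0.991, -0.0, -0.0]
force: [-0.7, 0.8, -1.1]
gripper_width: 0.0139
grip_force: 49.3
t 12.0 psi 164.59 units [0.005 0.003 0.036] dz -0.002 tilt 0.02 F [-0.7  0.8 -1.1] T [0.   0.03 0.01]
```

```bash

python3 -m handwheel '{"linear":[[0,0,0.04],[0,0,0.02],[0,0,0.0],[0,0,0]],"dr":[[0,0,0],[0,0,0],[0,0,0],[0,0,0]],"jaw":[5,5,5,5]}'
python3 rel.py .5182 .211 .1108 164.6
```

```text
time: 12.5
position: [0.5185, 0.2109, 0.1107]
tcp_rot: [0.134, 0.991, 0.0, 0.0]
force: [-1.6, -0.5, 5.3]
gripper_width: 0.0132
grip_force: 49.9
t 12.5 psi 164.58 units [ 0.012 -0.001 -0.002] dz -0.003 tilt 0.04 F [-1.6 -0.5  5.3] T [-0.14  0.27  0.07]
```

The key is fully home, with 5 N of contact. Next I turn it clockwise (+z of the tool).

```bash

python3 -m handwheel '{"linear":[[0,0,0],[0,0,0],[0,0,0],[0,0,0],[0,0,0],[0,0,0],[0,0,0],[0,0,0]],"dr":[[0,0,0.8],[0,0,0.8],[0,0,0.8],[0,0,0.8],[0,0,0.8],[0,0,0.8],[0,0,0.8],[0,0,0.8]],"jaw":[5,5,5,5,5,5,5,5]}'
python3 rel.py .5183 .211 .1108 86
python3 -m handwheel '{"linear":[[0,0,0],[0,0,0],[0,0,0],[0,0,0],[0,0,0]],"dr":[[0,0,0.8],[0,0,0.8],[0,0,0.8],[0,0,0.8],[0,0,0.8]],"jaw":[5,5,5,5,5]}'
python3 rel.py .5183 .211 .1108 86
```

```text
time: 13.5
position: [0.5184, 0.2102, 0.1107]
tcp_rot: [0.454, 0.891, -0.001, 0.0]
force: [-2.2, -4.1, 6.4]
gripper_width: 0.0134
grip_force: 50.3
t 13.5 psi 126.01 units [ 0.022  0.014 -0.002] dz 6.669 tilt 0.08 F [-2.2 -4.1  6.4] T [-1.02  0.42  0.15]
time: 14.12
position: [0.5185, 0.21, 0.1107]
tcp_rot: [0.629, 0.777, -0.001, 0.001]
force: [-0.4, -6.1, 7.1]
gripper_width: 0.0131
grip_force: 50.3
t 14.125 psi 102.0 units [ 0.035  0.    -0.002] dz 2.666 tilt 0.11 F [-0.4 -6.1  7.1] T [-1.31  0.35  0.1 ]
```

```bash

python3 -m handwheel '{"linear":[[0,0,0],[0,0,0],[0,0,0],[0,0,0]],"dr":[[0,0,0.6],[0,0,0.6],[0,0,0.6],[0,0,0]],"jaw":[5,5,5,5]}'
python3 rel.py .5183 .211 .1108 82
python3 -m handwheel '{"linear":[[0,0,0],[0,0,0],[0,0,0]],"dr":[[0,0,0.4],[0,0,0.4],[0,0,0]],"jaw":[5,5,5]}'
python3 rel.py .5183 .211 .1108 82
```

```text
time: 14.62
position: [0.5186, 0.2099, 0.1107]
tcp_rot: [0.699, 0.715, -0.001, 0.001]
force: [-2.0, -6.3, 6.3]
gripper_width: 0.0135
grip_force: 50.3
t 14.625 psi 91.3 units [ 0.038 -0.008 -0.002] dz 1.549 tilt 0.12 F [-2.  -6.3  6.3] T [-1.42  0.27 -0.02]
time: 15.0
position: [0.5186, 0.2098, 0.1107]
tcp_rot: [0.728, 0.685, -0.0, 0.001]
force: [-1.1, -5.9, 5.8]
gripper_width: 0.0132
grip_force: 50.3
t 15.0 psi 86.51 units [ 0.039 -0.011 -0.002] dz 0.752 tilt 0.13 F [-1.1 -5.9  5.8] T [-1.51  0.27  0.01]
```

```bash

python3 -m handwheel '{"linear":[[0,0,0],[0,0,0],[0,0,0]],"dr":[[0,0,0.4],[0,0,0.3],[0,0,0]],"jaw":[5,5,5]}'
python3 rel.py .5183 .211 .1108 82
python3 -m handwheel '{"linear":[[0,0,0],[0,0,0],[0,0,0]],"dr":[[0,0,0.3],[0,0,0.3],[0,0,0]],"jaw":[5,5,5]}'
python3 rel.py .5183 .211 .1108 82
python3 - <<'E'
from m import *
for n in('side','top'):
    f=grab(n); m=cv2.inRange(cv2.cvtColor(f['image'],cv2.COLOR_RGB2HSV),(3,130,60),(18,255,255)); k,l,st,ce=cv2.connectedComponentsWithStats(m)
    for i in range(1,k):
        if 8<st[i,4]<200: print(n,st[i],plane(f,ce[i],.062).round(4))
s=pickle.load(open('side.pkl','rb'))
cv2.imwrite('pics/s4.png',cv2.cvtColor(cv2.resize(s['image'][100:260,180:360],None,fx=4,fy=3.5),cv2.COLOR_RGB2BGR))
E
```

```text
time: 15.38
position: [0.5181, 0.2094, 0.1107]
tcp_rot: [0.753, 0.658, -0.001, 0.001]
force: [-4.3, -9.1, 8.4]
gripper_width: 0.0135
grip_force: 50.6
t 15.375 psi 82.31 units [ 0.055  0.001 -0.002] dz 0.052 tilt 0.18 F [-4.3 -9.1  8.4] T [-2.    0.83  0.14]
time: 15.75
position: [0.5179, 0.2092, 0.1107]
tcp_rot: [0.773, 0.634, -0.001, 0.001]
force: [-4.3, -11.0, 8.6]
gripper_width: 0.0135
grip_force: 50.9
t 15.75 psi 78.74 units [ 0.06   0.    -0.003] dz -0.543 tilt 0.2 F [ -4.3 -11.    8.6] T [-2.26  1.03  0.46]
side [254 151   5   7  24] [[0.5328 0.2954 0.062 ]]
side [268 169  14   5  39] [[0.5673 0.2098 0.062 ]]
side [210 200  16   6  59] [[0.3917 0.1307 0.062 ]]
side [284 203  15   6  49] [[0.5791 0.0714 0.062 ]]
top [530  73  30   7  61] [[ 0.9209 -0.8465  0.062 ]]
top [501  75  27   2  27] [[ 0.9261 -0.7366  0.062 ]]
top [486  77  11   1  11] [[ 0.9261 -0.6653  0.062 ]]
top [455  79  12   1  12] [[ 0.9261 -0.5705  0.062 ]]
top [471  78   9   1   9] [[ 0.9263 -0.6156  0.062 ]]
top [343  81  94   7 101] [[ 0.9259 -0.3504  0.062 ]]
top [438  80  13   1  13] [[ 0.9263 -0.5191  0.062 ]]
top [312  87  30   2  30] [[ 0.9256 -0.1513  0.062 ]]
top [296  89  15   1  15] [[ 0.9256 -0.0777  0.062 ]]
top [259  91  17   2  17] [[0.9255 0.0351 0.062 ]]
top [279  90  12   1  12] [[ 0.926  -0.0198  0.062 ]]
top [229  93  15   1  15] [[0.9255 0.132  0.062 ]]
top [246  92  12   1  12] [[0.9258 0.0835 0.062 ]]
top [193  95  18   2  18] [[0.9254 0.2397 0.062 ]]
top [212  94  14   1  14] [[0.9256 0.1867 0.062 ]]
top [ 66  97 109   7 116] [[0.9253 0.495  0.062 ]]
top [178  96  14   1  14] [[0.9255 0.2926 0.062 ]]
top [ 53 103  12   1  12] [[0.9253 0.6815 0.062 ]]
top [ 14 105  14   1  14] [[0.9254 0.7972 0.062 ]]
top [ 34 104  14   1  14] [[0.9252 0.7364 0.062 ]]
top [  0 106  11   1  11] [[0.9248 0.8441 0.062 ]]
top [258 193   5  13  49] [[0.5828 0.0759 0.062 ]]
top [ 16 294   9  36  85] [[0.2985 0.77   0.062 ]]
```

View pics/s4.png

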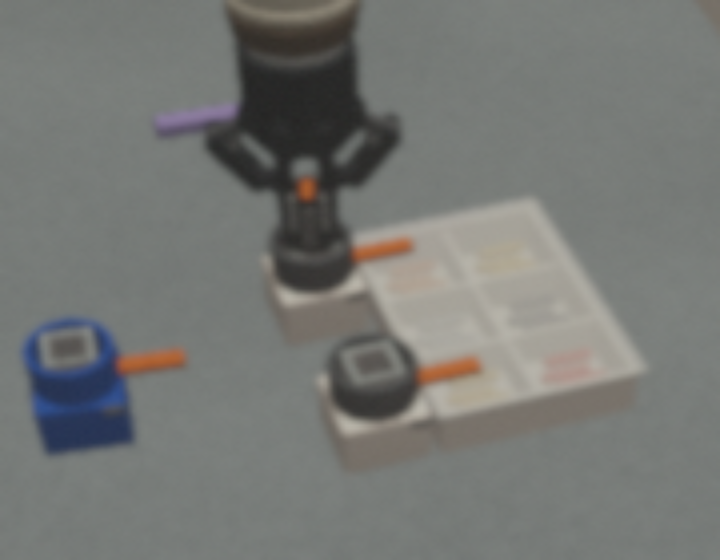

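The bar now points straight in over the lid (crop 355-410, ~250), parallel to the other one, and the torque rises against the stop. I'll relieve the torque, release and go up.

```bash

python3 -m handwheel '{"linear":[[0,0,-0.01],[0,0,0],[0,0,0],[0,0,0],[0,0,0],[0,0,0],[0,0,0],[0,0,0]],"dr":[[0,0,-0.3],[0,0,0],[0,0,0],[0,0,0],[0,0,0],[0,0,0],[0,0,0],[0,0,0]],"jaw":[5,5,16,20,30,40,40,40]}' 20
python3 rel.py .5183 .211 .1108 82
python3 -m handwheel '{"linear":[[0,0,-0.2],[0,0,-0.4],[0,0,-0.5],[0,0,-0.7],[0,0,-0.7],[0,0,-0.7],[0,0,-0.7],[0,0,0]],"dr":[[0,0,0],[0,0,0],[0,0,0],[0,0,0],[0,0,0],[0,0,0],[0,0,0],[0,0,0]],"jaw":[40,40,40,40,40,40,40,40]}'
python3 -m handwheel '{"linear":[[-1,0,0],[-1,0,0],[-1,0,0],[-1,0,0],[-1,0,0],[-1,0,0],[0,0,0]],"dr":[[0,0,0],[0,0,0],[0,0,0],[0,0,0],[0,0,0],[0,0,0],[0,0,0]],"jaw":[40,40,40,40,40,40,40]}'
python3 - <<'E'
from m import *
c=[]
for n,(x,y) in(('top',(235,205)),('side',(275,180))):
    f=grab(n); c.append(cv2.resize(f['image'][y-45:y+45,x-45:x+45],(400,400),interpolation=cv2.INTER_CUBIC))
    m=cv2.inRange(cv2.cvtColor(f['image'],cv2.COLOR_RGB2HSV),(3,130,60),(18,255,255)); k,l,st,ce=cv2.connectedComponentsWithStats(m)
    for i in range(1,k):
        if 8<st[i,4]<200 and ce[i][1]>140 : print(n,st[i],plane(f,ce[i],.062).round(4),plane(f,ce[i],.138).round(4))
cv2.imwrite('pics/e.png',cv2.cvtColor(np.hstack(c),cv2.COLOR_RGB2BGR))
E
```

```text
time: 16.85
position: [0.5184, 0.2109, 0.1106]
tcp_rot: [0.763, 0.647, 0.0, -0.0]
force: [0.3, 0.1, 0.4]
gripper_width: 0.04
grip_force: 0.0
t 16.85 psi 80.59 units [ 0.001 -0.004 -0.007] dz -0.235 tilt 0.0 F [0.3 0.1 0.4] T [0.01 0.03 0.1 ]
time: 17.85
position: [0.5191, 0.2112, 0.2301]
tcp_rot: [0.763, 0.647, 0.002, 0.001]
force: [-0.6, 1.0, -0.9]
gripper_width: 0.0403
grip_force: 0.0
time: 18.73
position: [0.4886, 0.032, 0.2272]
tcp_rot: [0.764, 0.646, -0.0, -0.0]
force: [-0.4, -0.1, -1.1]
gripper_width: 0.0399
grip_force: 0.0
top [212 199   5  13  50] [[0.5713 0.2147 0.062 ]] [[0.5545 0.2062 0.138 ]]
top [208 216  10   5  45] [[0.5333 0.2202 0.062 ]] [[0.5186 0.2114 0.138 ]]
top [242 257   5  14  68] [[0.3931 0.1342 0.062 ]] [[0.3859 0.13   0.138 ]]
top [ 16 295   9  35  85] [[0.2979 0.7697 0.062 ]] [[0.2959 0.7314 0.138 ]]
side [273 169   9   4  25] [[0.5744 0.2103 0.062 ]] [[0.5564 0.1324 0.138 ]]
side [210 200  16   6  60] [[0.3921 0.1308 0.062 ]] [[0.3906 0.0602 0.138 ]]
side [284 203  15   6  49] [[0.5791 0.0714 0.062 ]] [[0.5606 0.0062 0.138 ]]
```

View pics/e.png

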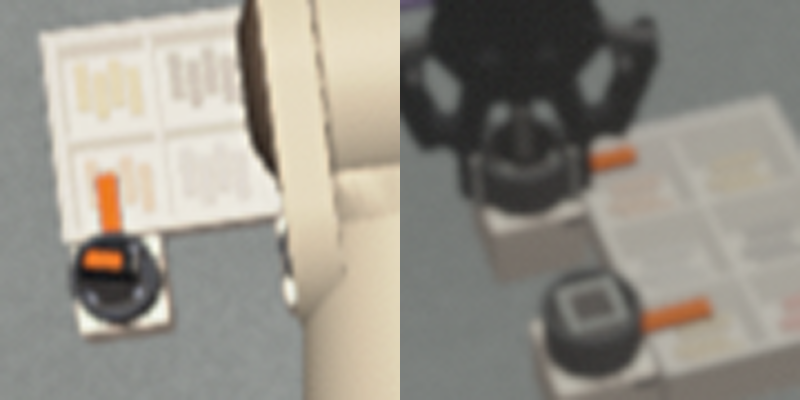

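In the top view the turned bar points into the lid (crop (108,200), about 4°, like its twin). The key's stripe, cast onto the fully-home height, falls on the socket axis within 1 mm. The other latch is unchanged and the gripper is clear, so I'll hand it in.

```bash
python3 -c "
from workcell import ctrl
print(ctrl.sign_off())"
```

```text
the job is handed in; nothing more can be done
None
```

I pushed the key fully home in the open latch and turned that latch shut to its stop. The key is left standing upright there, the other latch is still shut, and I handed the job in at about 19 s; no verdict came back.

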